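Lift the freshly oiled key fob with tongs and hold it over the bowl

TASK

The wooden key fob standing on the cork coaster has just been oiled, so nothing but the tongs may touch it: take up the steel tongs lying on the console by their two arms, close them on the fob, lift it, and hold it over the middle of the white bowl, clear of it, with the fob about 10 cm above the rim. Finish still holding the tongs and fob there, steady, without letting go or putting anything down. Leave the bowl, the desk bell, the carabiner, the bike lock key and the torch as they are.

Things in the scene. Friction and masses are not known exactly. Their poses are not given: they have to be found in the camera images.
- tongs_grip (a point): Where to grip the tongs: midway between their arms, 11 mm above the console (half-way up the arms), 70 mm ahead of the hinges. x points along the tongs to the tips, y to the left arm, z up. Let go, the tongs stand open: 60 mm over the outsides of the arms here. Pressed to 50-55 mm here they can be carried by the squeeze with the tips still 50 mm or more apart. Centre of mass near this
- tongs_tips (a point): The middle of the place between the tips where a held thing should sit: on the centre line, 85 mm ahead of tongs_grip, same height and axes. The tips are shallow cups, 24 mm tall (from the underside of the arms), reaching 20 mm either way of this point along the tongs, their ends bent inward 5 mm; open, the cups stand 82 mm apart, 72 mm between the bent ends
- tongs: Steel serving tongs lying on their side on the console, 192 mm long, about 100 g: a half-round bow (radius 17 mm) at the back end, from which two flat sprung arms run side by side, edges on the console. Origin midway between the two hinges at the bow end, at the underside; x towards the tips, z up
- tongs_left: Left arm of the tongs (at the tongs' +y), a strip 3 mm thick and 22 mm tall on edge; origin at its hinge, at the underside. Pressing both arms together at tongs_grip closes the tips, both arms alike: about 7 N to begin, about 13 N when closed to 36 mm over the outsides there, where the arms are parallel and the cups 30 mm apart just meet the fob
- tongs_right: Right arm of the tongs (at the tongs' -y), the mirror image of the left; springs push both open again when the squeeze is eased. Origin at its hinge, at the underside
- fob_center (a point): Centre of the key fob: a turned round wooden barrel, 30 mm diameter with straight upright sides, 38 mm tall with a slightly domed top, with a small brass ring standing 11 mm above that; about 35 g. It stands upright on the cork coaster; this point is 17 mm above the fob's foot, z up
- fob: The same key fob; origin at the centre of its foot, z up through the brass ring
- coaster: Round cork coaster under the fob, 94 mm diameter, 5 mm thick, fixed; origin at the centre of its underside
- bowl_rim (a point): Centre of the mouth of the white ceramic bowl, at the height of its rim; the bowl is 60 mm tall and 160 mm across at the rim, loose on the console
- bowl: The same bowl; origin at the centre of its underside
- carabiner: Steel carabiner lying flat, 83 x 50 mm, 13 mm high, to be left alone; origin at the middle of its underside
- bike_key: Grey plastic-headed bike lock key lying flat, about 70 mm long, 8 mm high, to be left alone; origin under the middle of its 28 mm head, x along the blade
- bell: Chrome desk bell, 84 mm diameter, 54 mm tall, to be left alone; origin at the centre of its underside
- torch: Red pocket torch lying along its x axis, 118 mm long, 28 mm high, to be left alone; origin at its underside, about mid-length
There are look-alikes about, which are no part of the job. Several things look just like the fob: the one meant starts farthest from the robot's base.

How it is judged:
By the outcome, as a careful person would: the job done as asked, in the order asked, and still so for the second after the job is handed in, while the arm keeps its last pose, push and grip.
It also fails if it takes over 48 s, if anything falls off the work surface, if the arm or the gripper's body presses on something with over 40 N, if the wrist force passes 120 N, or if a joint passes its speed limit or range.

ROBOT

A 6-joint arm with a two-finger parallel gripper is mounted at the origin on the work surface. World frame = base frame: x ahead of the robot, y to its left, z up, the work surface at z = 0. Lengths are in m, angles in degrees, forces in N, time in s.
With the tool pointing down it reaches from about 0.3 to 0.75 m from the base axis. Payload 8.5 kg.
Tool frame: the origin (TCP) lies on the centre line of the jaws, within the pads' length; the fingertips stand 14 mm ahead of it and the grasp point (between the pads) lies 5 mm behind it; z points along the fingers, x is the direction in which the jaws open and shut, and the axes are right-handed (so a half turn about z gives the same grasp; the last joint's range is limited). The gripper opens to 85 mm and grips with 20 to 120 N. Pads are 22 mm wide; open, the fingers measure 114 mm over their backs; the gripper's body (76 mm by 85 mm) begins 54 mm behind the grasp point. The pads swing forward as they close: fully open they stand 13 mm farther back than shut.
Start: joints at [-12.336, 21.807, 74.336, -0, 83.858, -12.336], TCP at [0.55, 0, 0.245] pointing down, gripper open.
Joint ranges: [-178.18, 178.18], [-50.72, 133.34], [12.68, 142.11], [-81.47, 261.47], [9.98, 163.14], [-165.26, 165.26]. Speed limits (degrees/s): [136.94, 136.94, 180, 180, 180, 180].

INTERFACE

Orientations are given as a 3x3 rotation matrix whose columns are the frame's x, y, z axes.
In Python, from rig import * gives the robot as it stands.
- The arm moves only by the shell command python3 -m crank 'ROWS' [FORCE]. ROWS is JSON, one flat list of numbers, 7 for each row, row after row: the turn, a rotation vector about the world's x, y, z in rad, then the shift along the world's x, y, z in m, then the opening in per cent of the stroke, from 0 (shut) to 100 (fully open). A call has 1 to 20 rows; each row shifts and turns the commanded pose from where the row before left it; what a row does not reach is not made up. A row lasts 1/10 s, in which the tool goes at most 50 mm and 8.59 degrees, less where a joint would pass 70% of its speed; a pose out of reach is approached as far as the arm can. A call is refused whole if a number of a shift passes 0.05 or a number of a turn 0.15, either way. A call with a gripper value outside its range is refused whole. The fingers move at their own pace and stop on an object; FORCE is the grip in N (left out, the last holds). Time passes only in rows, so rows that do not move let the fingers close. It gives the time, the measured TCP pose, the force and the opening at its end, in the units of the state.
- observe(): the state, without advancing time (a new reading comes with each control period).
- get_image(name): name is "scene" or "side" or "wrist"; returns a dict with "frame" (400x640x3 uint8, red, green, blue), "fov_y" (degrees; the focal length in pixels is half the picture's height over the tangent of half this angle, whatever the lens; pixels are square), "cx", "cy" (the principal point, pixels), "world_to_cam" (4x4, takes a point from world to camera coordinates). Camera axes: x right, y up, looking along -z (the intrinsics and any distortion apply to the point x, -y, -z); pixel columns grow to the right and rows downward; lengths in m; the calibration is good to about 2 mm. A picture is of the moment at which its call begins. There is no depth.
- close_job(): hands the job in, once; it reports no verdict.
The state is a dict: "time_s": time; "q": joint angles; "qvel": joint speeds; "joint_efforts": joint torques, N m; "position": TCP position; "tool_rot": TCP orientation; "ft_force": force on the tool from outside, world axes, zero at the start; "wrist_torque": the same for the moment, N m; "grip_width": finger opening in m.
Only numpy, scipy, OpenCV 4.12 (cv2) and the standard library are available. Lean on these libraries where they do the work, as an engineer would, in place of code of your own. Each camera call takes 0.05 s, during which the arm holds its last target. There are 200 camera calls.

## Working session

There is one attempt and no reset: what is moved stays moved. The work goes in short steps, Python scripts to look and compute and a shell command to move; the robot and the scene stay as the last step left them, time stands still between calls to the robot, and variables do not carry over. Pictures are saved under pics/ and viewed, about 8 in all and at most 12, crops included, and the job is handed in when it is done.

```bash
ls; mkdir -p pics; python3 - <<'E'
from rig import *
import cv2,json,pickle
d={}
for n in ("scene","side","wrist"):
    g=get_image(n); d[n]=g; cv2.imwrite(f"pics/{n}0.png",g["frame"][:,:,::-1])
    print(n,{k:v for k,v in g.items() if k!="frame"})
pickle.dump(d,open("d0.pkl","wb"))
E
```

```text
pics
scene {'fov_y': 56.866922964528264, 'cx': 320.0145645818391, 'cy': 202.05053015222617, 'world_to_cam': array([[-0.36787901,  0.92987124,  0.00212296,  0.20837188],
       [-0.707357  , -0.2813276 ,  0.64846037,  0.37653283],
       [ 0.6035819 ,  0.23705327,  0.76124545, -1.33795184],
       [ 0.        ,  0.        ,  0.        ,  1.        ]])}
side {'fov_y': 48.43525183977673, 'cx': 314.7857913382355, 'cy': 190.73642901250727, 'world_to_cam': array([[ 0.91571498, -0.4017531 , -0.00777982, -0.53922636],
       [ 0.31007835,  0.69418188,  0.64958675, -0.22804049],
       [-0.25557288, -0.59724867,  0.76024768, -0.89263226],
       [ 0.        ,  0.        ,  0.        ,  1.        ]])}
wrist {'fov_y': 70.66736712649907, 'cx': 316.1989431107525, 'cy': 202.7716334554838, 'world_to_cam': array([[ 9.99999750e-01, -2.82586386e-04, -6.48415940e-04,
        -5.48681733e-01],
       [ 8.02751234e-05,  9.56144375e-01, -2.92895762e-01,
         3.55278623e-02],
       [ 7.02747608e-04,  2.92895636e-01,  9.56144159e-01,
        -3.80273231e-01],
       [ 0.00000000e+00,  0.00000000e+00,  0.00000000e+00,
         1.00000000e+00]])}
```

View pics/scene0.png

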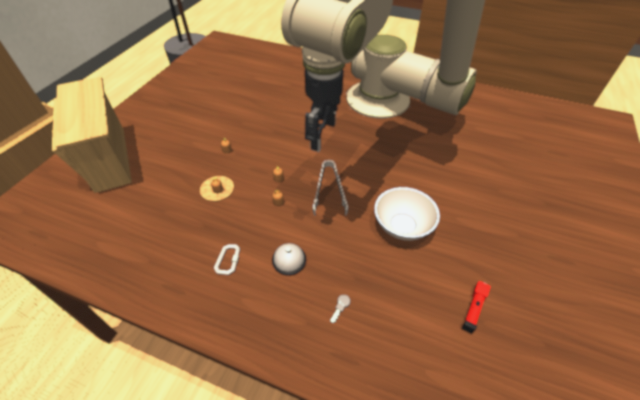

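View pics/side0.png

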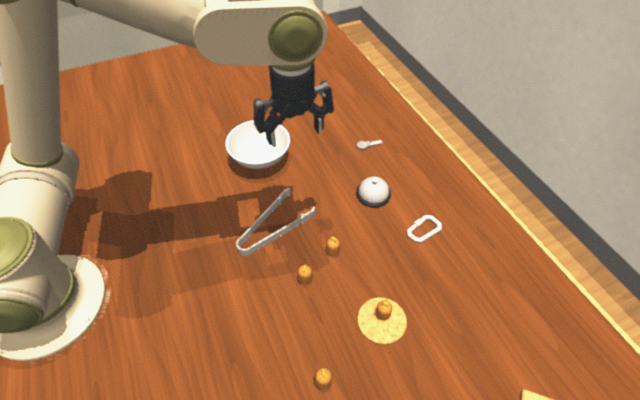

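The scene view shows four fob look-alikes: (225,145), (278,174), (278,198), and (216,186) on the coaster. In the side view they are at (323,378), (305,273), (333,245), and (384,310) on the coaster. The tongs have their bow at (328,163) and tips at (315,210) and (346,212) in the scene view. In the side view the bow is at (243,248) and the tips at (288,192) and (313,210).

```bash
cat > h.py <<'E'
import numpy as np, cv2
def K(g):
    f=g["frame"].shape[0]/2/np.tan(np.radians(g["fov_y"]/2)); return f
def proj(g,p):
    c=g["world_to_cam"]@np.append(p,1); f=K(g); return np.array([g["cx"]+f*c[0]/-c[2], g["cy"]-f*c[1]/-c[2]])
def ray(g,u):
    f=K(g); R=g["world_to_cam"][:3,:3]; t=g["world_to_cam"][:3,3]
    d=R.T@np.array([(u[0]-g["cx"])/f,-(u[1]-g["cy"])/f,-1]); return -R.T@t, d/np.linalg.norm(d)
def plane(g,u,z):
    o,d=ray(g,u); return o+d*(z-o[2])/d[2]
def tri(gu):
    A=np.zeros((3,3));b=np.zeros(3)
    for g,u in gu:
        o,d=ray(g,u);P=np.eye(3)-np.outer(d,d);A+=P;b+=P@o
    x=np.linalg.solve(A,b); return x,[np.round(proj(g,x)-u,1) for g,u in gu]
E
python3 - <<'E'
import pickle,cv2,numpy as np
from h import *
d=pickle.load(open("d0.pkl","rb")); s,t,w=d["scene"],d["side"],d["wrist"]
np.set_printoptions(precision=4,suppress=True)
for a,b in (((225,145),(323,378)),((278,174),(305,273)),((278,198),(333,245)),((216,186),(384,310))):
    x,e=tri([(s,a),(t,b)]); print("fob",x,e,np.hypot(*x[:2]))
for n,a,b in (("bow",(328,163),(241,248)),("tipA",(315,210),(313,210)),("tipB",(346,212),(288,192)),("bell",(289,246),(375,181)),("key",(344,300),(363,145)),("carab",(227,259),(424,229))):
    x,e=tri([(s,a),(t,b)]); print(n,x,e)
print("torch",plane(s,(477,306),.014))
# bowl rim: ellipse fit white mask in scene
for nm,g,c in (("scene",s,(407,215)),("side",t,(258,145))):
    h=cv2.cvtColor(g["frame"],cv2.COLOR_RGB2HSV)
    m=((h[...,1]<70)&(h[...,2]>90)).astype(np.uint8)
    n,l,st,ce=cv2.connectedComponentsWithStats(m)
    i=l[c[1],c[0]]; print(nm,"bowl comp",i,st[i],ce[i])
    cnt=max(cv2.findContours((l==i).astype(np.uint8),0,2)[0],key=cv2.contourArea)[:,0]
    P=np.array([plane(g,u,.06)[:2] for u in cnt+0.0])
    hx=cv2.convexHull(P.astype(np.float32)*1000)
    # upper (far) half of rim is true rim edge
    o=-g["world_to_cam"][:3,:3].T@g["world_to_cam"][:3,3]; v=P.mean(0)-o[:2]; v/=np.linalg.norm(v)
    Q=P[(P-P.mean(0))@v>-0.005]
    A=np.c_[2*Q,np.ones(len(Q))]; sol=np.linalg.lstsq(A,(Q**2).sum(1),rcond=None)[0]
    print(sol[:2],np.sqrt(sol[2]+sol[:2]@sol[:2]))
A=cv2.resize(s["frame"][130:230,190:360],None,fx=4,fy=4,interpolation=2)
B=cv2.resize(t["frame"][170:350,225:425],None,fx=3,fy=3,interpolation=2)
cv2.imwrite("pics/cropS.png",A[:,:,::-1]);cv2.imwrite("pics/cropT.png",B[:,:,::-1])
E
```

```text
fob [ 0.4468 -0.3614  0.0213] [array([ 0.2, -0.1]), array([0.4, 0.2])] 0.5746687427792679
fob [ 0.4988 -0.1561  0.0199] [array([ 0.1, -0. ]), array([0.1, 0. ])] 0.522691832182352
fob [ 0.5806 -0.1168  0.019 ] [array([ 0., -0.]), array([0., 0.])] 0.5922414478673059
fob [ 0.6063 -0.2939  0.0222] [array([ 0.3, -0.1]), array([0.4, 0.1])] 0.6737232636003315
bow [ 0.3977 -0.0409  0.0145] [array([ 0.1, -0.1]), array([0.2, 0.1])]
tipA [ 0.5803 -0.0091  0.0157] [array([-0.1,  0. ]), array([-0.1, -0.1])]
tipB [0.55   0.0689 0.0093] [array([ 0.4, -0.2]), array([0.4, 0.2])]
bell [ 0.7327 -0.0145  0.0531] [array([-1. ,  0.5]), array([-1.1, -0.4])]
key [0.79   0.1444 0.0067] [array([-0.6,  0.3]), array([-0.5, -0.2])]
carab [ 0.791  -0.1526  0.0037] [array([ 0.2, -0.1]), array([0.3, 0.1])]
torch [0.6985 0.4206 0.014 ]
scene bowl comp 144 [ 374  187   66   53 2749] [406.4809 212.7403]
[0.5299 0.2173] 0.08023196377859755
side bowl comp 465 [ 225  120   65   48 2187] [256.3201 144.8701]
[0.5279 0.2375] 0.05883485879190071
```

View pics/cropT.png

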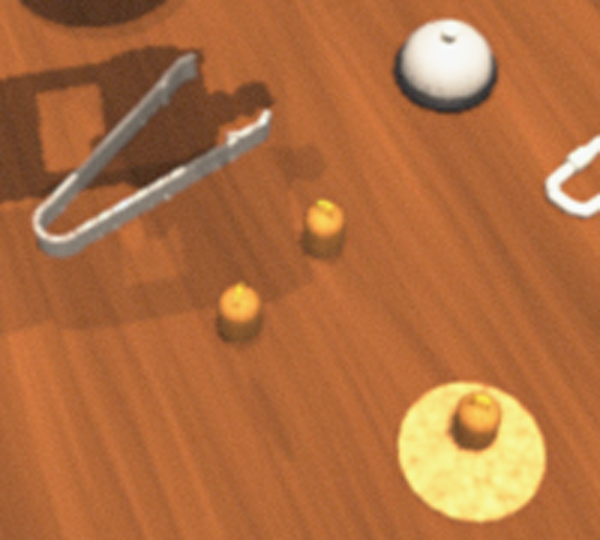

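View pics/wrist0.png

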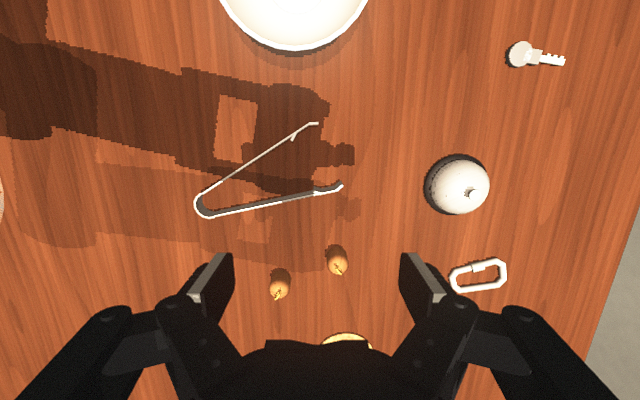

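The side crop confirms that the coaster fob is the standing wooden barrel at crop (477,420), or (384,310) in the full image. It is also the farthest from the base, at 0.67 m against 0.52–0.59 m. The wrist view shows the tongs bow at (200,205) and the tips at (318,123) and (342,186), with the bowl at the top. Next I'll compute the tongs pose.

```bash
cat >> h.py <<'E'
def tongs(up,lo,bow,g,z=.022):
    # pixel pairs on the top edges of left (up) and right (lo) arm and the back of the bow
    L=[plane(g,u,z)[:2] for u in up];R=[plane(g,u,z)[:2] for u in lo];b=plane(g,bow,z)[:2]
    dl=(L[1]-L[0]);dr=(R[1]-R[0]);dl/=np.linalg.norm(dl);dr/=np.linalg.norm(dr)
    ax=dl+dr;ax/=np.linalg.norm(ax);n=np.array([-ax[1],ax[0]])
    gl=lambda P,d,s:P+d*((s-(P-b)@ax)/(d@ax))
    s=.017+.070
    pl,pr=gl(L[0],dl,s),gl(R[0],dr,s)
    print("axis deg",np.degrees(np.arctan2(ax[1],ax[0])),"grip",(pl+pr)/2,"width",np.linalg.norm(pl-pr),"angle between",np.degrees(np.arccos(dl@dr)),"bow",b)
E
python3 - <<'E'
import pickle
from rig import *
from h import *
np.set_printoptions(precision=4,suppress=True)
d=pickle.load(open("d0.pkl","rb")); w=d["wrist"]
tongs([(215,183),(290,136)],[(215,216),(310,194)],(195,206),w)
for u in ((318,123),(342,186)): print("tip",plane(w,u,.022))
print("fobs",plane(w,(338,257),.038),plane(w,(280,284),.038))
st=observe(); print(st["tool_rot"],st["position"],st["grip_width"])
E
```

```text
axis deg 22.229500965847084 grip [ 0.4722 -0.0057] width 0.05770898797738651 angle between 17.530356144485737 bow [ 0.3901 -0.0349]
tip [0.5509 0.0696 0.022 ]
tip [ 0.5817 -0.008   0.022 ]
fobs [ 0.5775 -0.1005  0.038 ] [ 0.4993 -0.1415  0.038 ]
[[ 1.      0.     -0.0011]
 [ 0.     -1.      0.0002]
 [-0.0011 -0.0002 -1.    ]] [0.5498 0.     0.2449] 0.08552436689628777
```

```bash
python3 -m crank '[0,0,-0.148,-0.0098,-0.0008,-0.0155,100, 0,0,-0.148,-0.0098,-0.0008,-0.0155,100, 0,0,-0.148,-0.0098,-0.0008,-0.0155,100, 0,0,-0.148,-0.0098,-0.0008,-0.0155,100, 0,0,-0.148,-0.0098,-0.0008,-0.0155,100, 0,0,-0.148,-0.0098,-0.0008,-0.0155,100, 0,0,-0.148,-0.0098,-0.0008,-0.0155,100, 0,0,-0.148,-0.0098,-0.0008,-0.0155,100, 0,0,0,0,0,0,100, 0,0,0,0,0,0,100]' 20
python3 - <<'E'
from rig import *
import cv2,pickle
g=get_image("wrist"); pickle.dump(g,open("w1.pkl","wb")); cv2.imwrite("pics/w1.png",g["frame"][:,:,::-1])
E
```

```text
time_s: 1.15
position: [0.472, -0.0065, 0.1217]
tool_rot: [[0.381, -0.925, 0.0], [-0.925, -0.381, -0.0], [0.0, -0.0, -1.0]]
ft_force: [0.7, 0.4, 0.2]
grip_width: 0.0857
```

View pics/w1.png

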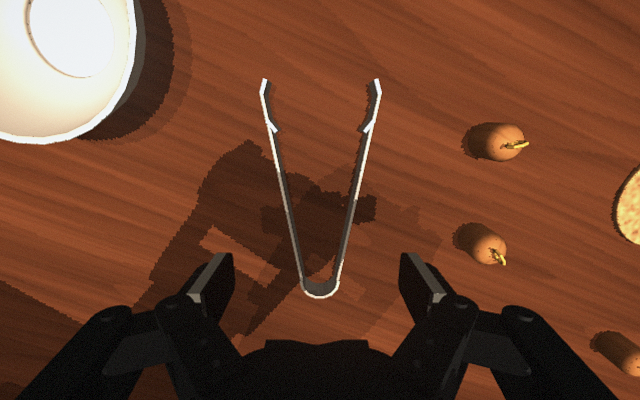

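The tongs stand symmetric in the jaws, with the bow bottom at (320,297) and tips at (263,82) and (379,82). I'll refine this with a mask on the top edges, triangulating the tips and bow against the first wrist view for height.

```bash
python3 - <<'E'
import pickle
from h import *
np.set_printoptions(precision=4,suppress=True)
w0=pickle.load(open("d0.pkl","rb"))["wrist"]; w=pickle.load(open("w1.pkl","rb"))
h=cv2.cvtColor(w["frame"],cv2.COLOR_RGB2HSV)
m=(h[...,1]<60)&(h[...,2]>150)
P={}
for r in (160,200,240,265):
    c=np.flatnonzero(m[r,255:390])+255; P[r]=(c[c<320],c[c>320]); print(r,c)
mean=lambda r,i:(P[r][i].mean(),r)
tongs([mean(160,0),mean(265,0)][::-1],[mean(160,1),mean(265,1)][::-1],(320,298),w)
for n,a,b in (("tipL",(318,123),(264,80)),("tipR",(342,186),(379,80)),("bow",(195,206),(315,298))):
    print(n,tri([(w0,a),(w,b)]))
for u in ((264,80),(379,80)): print(plane(w,u,.024))
E
```

```text
160 [275 276 277 363 364 365]
200 [284 285 354]
240 []
265 [340 341]
axis deg nan grip [nan nan] width nan angle between nan bow [ 0.3899 -0.0414]
tipL (array([0.5502, 0.0698, 0.0243]), [array([-0.6, -0.1]), array([ 0.4, -0.9])])
tipR (array([ 0.5825, -0.0093,  0.0185]), [array([0.3, 0.3]), array([-0.7,  0.4])])
bow (array([ 0.3916, -0.0347,  0.0265]), [array([-0.2,  0.9]), array([-1. , -0.9])])
[0.5495 0.07   0.024 ]
[ 0.5819 -0.0089  0.024 ]<stdin>:10: RuntimeWarning: Mean of empty slice.
  ret = ret.dtype.type(ret / rcount)
```

```bash
python3 -m crank '[0,0,0,-0.0025,-0.0025,-0.02,100, 0,0,0,0,0,-0.03,100, 0,0,0,0,0,-0.03,100, 0,0,0,0,0,-0.015,100, 0,0,0,0,0,-0.0097,100, 0,0,0,0,0,0,80, 0,0,0,0,0,0,70, 0,0,0,0,0,0,68, 0,0,0,0,0,0,68]' 25
python3 - <<'E'
from rig import *
import cv2,pickle
g=get_image("wrist"); pickle.dump(g,open("w2.pkl","wb")); cv2.imwrite("pics/w2.png",g["frame"][:,:,::-1]); print(observe()["ft_force"],observe()["grip_width"])
E
```

```text
time_s: 2.1
position: [0.4702, -0.0091, 0.018]
tool_rot: [[0.378, -0.926, 0.003], [-0.926, -0.378, -0.001], [0.002, -0.003, -1.0]]
ft_force: [0.4, 1.1, 7.1]
grip_width: 0.0582
[0.25598    0.80291902 6.93015201] 0.05802928891403383
```

View pics/w2.png

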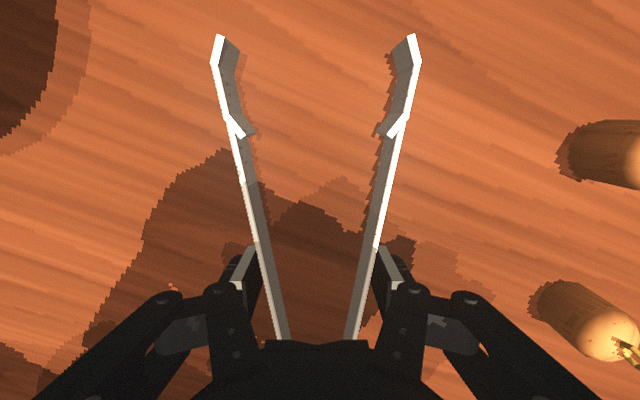

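The pads lie on both arms symmetrically, at (255,250) and (378,250). The 7 N upward force says the fingertips touch the table, so I'll open, rise 3 mm, squeeze to about 53 mm and lift.

```bash
python3 -m crank '[0,0,0,0,0,0,78, 0,0,0,0,0,0.003,78, 0,0,0,0,0,0,70, 0,0,0,0,0,0,62, 0,0,0,0,0,0,62, 0,0,0,0,0,0,62]' 25;  python3 -m crank '[0,0,0,0,0,0.002,62,0,0,0,0,0,0.004,62,0,0,0,0,0,0.01,62,0,0,0,0,0,0.02,62,0,0,0,0,0,0.03,62,0,0,0,0,0,0.03,62,0,0,0,0,0,0.02,62,0,0,0,0,0,0,62,0,0,0,0,0,0,62]'
python3 - <<'E'
from rig import *
import cv2,pickle,numpy as np
d={n:get_image(n) for n in("wrist","scene","side")}; pickle.dump(d,open("d3.pkl","wb"))
a=d["wrist"]["frame"]; b=cv2.resize(d["side"]["frame"][100:340,180:420],(400,400),interpolation=2)
im=np.hstack([cv2.resize(a[:,160:560],(400,400)),b]); cv2.imwrite("pics/w3.png",im[:,:,::-1]); print(observe()["ft_force"],observe()["grip_width"],observe()["q"])
E
```

```text
time_s: 2.75
position: [0.4698, -0.0091, 0.0207]
tool_rot: [[0.377, -0.926, 0.002], [-0.926, -0.377, -0.001], [0.001, -0.002, -1.0]]
ft_force: [-1.2, 0.1, 12.0]
grip_width: 0.0531
time_s: 3.65
position: [0.4688, -0.0088, 0.1356]
tool_rot: [[0.377, -0.926, 0.0], [-0.926, -0.377, -0.0], [0.0, -0.0, -1.0]]
ft_force: [-0.1, 0.8, -2.1]
grip_width: 0.0532
[ 0.01265841 -0.79453776 -0.52597427] 0.05309665306440447 [-1.55928456e+01  2.08454611e+01  9.67733033e+01  1.47967307e-04
  6.25130447e+01  5.22463411e+01]
```

View pics/w3.png

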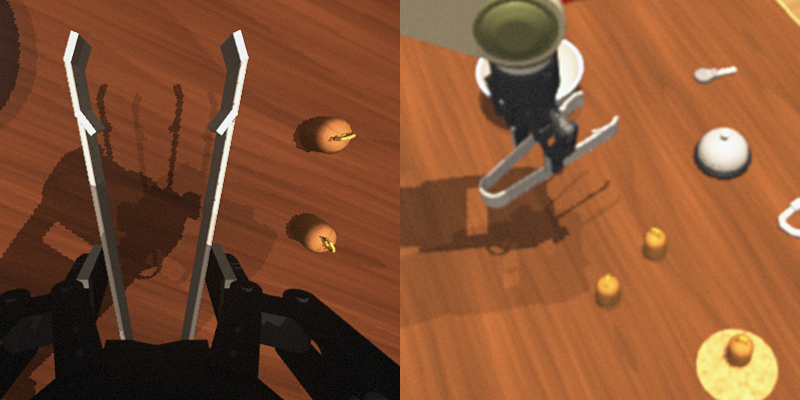

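The tongs hang level in the jaws, clear of the table. Tips are at full wrist pixels (232,35) and (400,33). Next I'll carry them high towards the fob, turning to a heading of −15°.

```bash
python3 -m crank '[0,0,-0.03,0.003,-0.012,0,62,0,0,-0.065,0.0055,-0.026,0,62,0,0,-0.065,0.0055,-0.026,0,62,0,0,-0.065,0.0055,-0.026,0,62,0,0,-0.065,0.0055,-0.026,0,62,0,0,-0.065,0.0055,-0.026,0,62,0,0,-0.065,0.0055,-0.026,0,62,0,0,-0.065,0.0055,-0.026,0,62,0,0,-0.065,0.0055,-0.026,0,62,0,0,-0.065,0.0055,-0.026,0,62,0,0,-0.035,0.003,-0.017,0,62,0,0,0,0,0,0,62,0,0,0,0,0,0,62,0,0,0,0,0,0,62]'
python3 - <<'E'
from rig import *
from h import *
import pickle
np.set_printoptions(precision=4,suppress=True)
o=pickle.load(open("d3.pkl","rb"))
for n,a,b in (("R",(400,33),(309,172)),("L",(232,35),(285,158))): print(n,tri([(o["wrist"],a),(o["side"],b)]))
d={n:get_image(n) for n in("wrist","scene","side")}; pickle.dump(d,open("d4.pkl","wb"))
a=d["wrist"]["frame"][:,120:520]; b=cv2.resize(d["side"]["frame"][220:340,310:430],(400,400),interpolation=2)
cv2.imwrite("pics/w4.png",np.hstack([a,b])[:,:,::-1]); s=observe(); print(s["position"],s["tool_rot"][:,0],s["grip_width"])
E
```

```text
time_s: 5.2
position: [0.5243, -0.2713, 0.1353]
tool_rot: [[-0.26, -0.966, -0.001], [-0.966, 0.26, 0.001], [-0.001, 0.001, -1.0]]
ft_force: [-0.2, 0.2, -0.9]
grip_width: 0.053
R (array([0.5789, 0.0024, 0.1341]), [array([-1.7,  3.4]), array([ 0.5, -0.3])])
L (array([0.552 , 0.0695, 0.1249]), [array([-3.8,  6.2]), array([ 1.4, -0.2])])
[ 0.5246 -0.2712  0.1357] [-0.2592 -0.9658 -0.0001] 0.05329129114805356
```

View pics/w4.png

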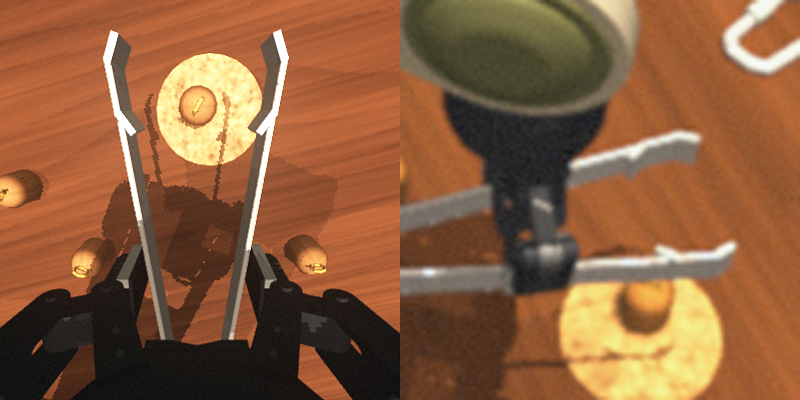

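The wrist view shows the fob's top at full-image (318,104), between the tips, whose ends are at (233,33) and (401,33). In the side crop both arms look level and the fob stands at crop (645,300).

```bash
python3 - <<'E'
from h import *
import pickle
np.set_printoptions(precision=4,suppress=True)
d=pickle.load(open("d4.pkl","rb")); w,t,s=d["wrist"],d["side"],d["scene"]
print("cam",ray(w,(0,0))[0])
f=w["frame"]; hsv=cv2.cvtColor(f,cv2.COLOR_RGB2HSV)
for z in (.043,.048): print("fob top",z,plane(w,(318,104),z))
T=np.array([0.5246,-.2712]); ax=np.array([.9658,-.2592]); n=np.array([.2592,.9658])
for nm,u in (("L",(233,33)),("R",(401,33)),("Lb",(250,133)),("Rb",(388,133))):
    for z in (.130,.138): p=plane(w,u,z)[:2]-T; print(nm,z,"ahead",p@ax,"left",p@n)
# coaster centre
m=((hsv[...,2]>190)&(hsv[...,0]>17)&(hsv[...,0]<32)&(hsv[...,1]>60)).astype(np.uint8)
c=max(cv2.findContours(cv2.morphologyEx(m,3,np.ones((7,7))),0,2)[0],key=cv2.contourArea); e=cv2.minEnclosingCircle(c); print("coaster",e,plane(w,e[0],.005))
# side fob: crop scale .3
for u in ((384,299),(384,303)): pass
x,e=tri([(w,(318,104)),(t,(310+250*.3,220+287*.3))]); print("fob top tri",x,e)
p=x[:2]-T; print("ahead",p@ax,"left",p@n)
E
```

```text
cam [ 0.596  -0.2888  0.2641]
fob top 0.043 [ 0.6037 -0.2918  0.043 ]
fob top 0.048 [ 0.6035 -0.2917  0.048 ]
L 0.13 ahead 0.10669163544981052 left 0.036655517900848256
L 0.138 ahead 0.10471469139366427 left 0.03455646145878918
R 0.13 ahead 0.10660676195504146 left -0.03380899954829952
R 0.138 ahead 0.10463488182447056 left -0.03170383330533016
Lb 0.13 ahead 0.06588275477385708 left 0.03237398997302855
Lb 0.138 ahead 0.06634064782579543 left 0.03053038829731642
Rb 0.13 ahead 0.06584750887788587 left -0.03139637462972232
Rb 0.138 ahead 0.06630750485482481 left -0.029435156188857312
coaster ((329.3583679199219, 108.607177734375), 55.842647552490234) [ 0.5988 -0.3009  0.005 ]
fob top tri [ 0.6048 -0.2926  0.0388] [array([ 0.6, -1.6]), array([-0.6, -0.1])]
ahead 0.08303522137722859 left 0.00010976846916524799
```

Measured along the tongs, the tips' centre is 85 mm ahead of the TCP and 1 mm left. The fob is 82 mm ahead and 0.5 mm left, with its top at about 0.04 m. I'll shift back 3 mm and descend around it.

```bash
python3 -m crank '[0,0,0,-0.003,0,-0.015,62,0,0,0,0,0,-0.025,62,0,0,0,0,0,-0.02,62,0,0,0,0,0,-0.015,62,0,0,0,0,0,-0.015,62,0,0,0,0,0,-0.01,62,0,0,0,0,0,0,62,0,0,0,0,0,0,62]'
python3 - <<'E'
from rig import *
from h import *
import pickle
d={n:get_image(n) for n in("wrist","scene","side")}; pickle.dump(d,open("d5.pkl","wb"))
a=d["wrist"]["frame"][:,120:520]; b=cv2.resize(d["side"]["frame"][240:340,330:430],(400,400),interpolation=2)
cv2.imwrite("pics/w5.png",np.hstack([a,b])[:,:,::-1])
E
```

```text
time_s: 6.15
position: [0.5218, -0.2719, 0.0361]
tool_rot: [[-0.26, -0.966, 0.0], [-0.966, 0.26, -0.0], [0.0, -0.001, -1.0]]
ft_force: [0.1, 0.1, -0.8]
grip_width: 0.0528
```

View pics/w5.png

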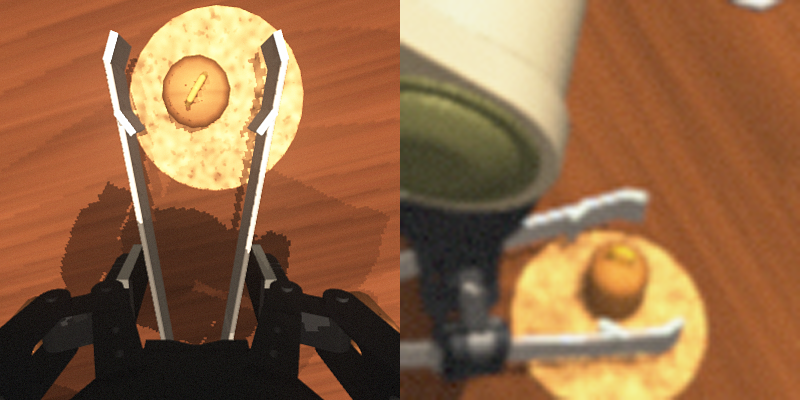

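The fob is laterally central between the cups, at crop column 196 against 197. It is about 7 px (3 mm) nearer than the cups' middle, so I'll move back 2.5 mm and close gradually.

```bash
python3 -m crank '[0,0,0,-0.0024,0.0006,0,62,0,0,0,0,0,0,57,0,0,0,0,0,0,53,0,0,0,0,0,0,50,0,0,0,0,0,0,47,0,0,0,0,0,0,45,0,0,0,0,0,0,43,0,0,0,0,0,0,41,0,0,0,0,0,0,39,0,0,0,0,0,0,36,0,0,0,0,0,0,33,0,0,0,0,0,0,30,0,0,0,0,0,0,30]' 40
python3 - <<'E'
from rig import *
from h import *
import pickle
d={n:get_image(n) for n in("wrist","scene","side")}; pickle.dump(d,open("d6.pkl","wb"))
a=d["wrist"]["frame"][:,120:520]; b=cv2.resize(d["side"]["frame"][240:340,330:430],(400,400),interpolation=2)
cv2.imwrite("pics/w6.png",np.hstack([a,b])[:,:,::-1])
E
```

```text
time_s: 7.6
position: [0.5192, -0.2713, 0.0356]
tool_rot: [[-0.26, -0.966, 0.0], [-0.966, 0.26, -0.0], [-0.0, -0.0, -1.0]]
ft_force: [-0.7, 0.4, -0.8]
grip_width: 0.0344
```

View pics/w6.png

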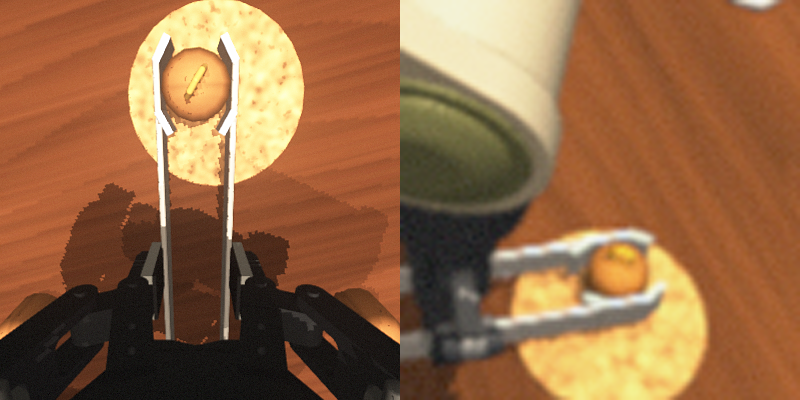

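```bash
python3 -m crank '[0,0,0,0,0,0.003,30,0,0,0,0,0,0.006,30,0,0,0,0,0,0.01,30,0,0,0,0,0,0.02,30,0,0,0,0,0,0.03,30,0,0,0,0,0,0.035,30,0,0,0,0,0,0.03,30,0,0,0,0,0,0.015,30,0,0,0,0,0,0,30,0,0,0,0,0,0,30]'
python3 - <<'E'
from rig import *
from h import *
import pickle
d={n:get_image(n) for n in("wrist","scene","side")}; pickle.dump(d,open("d7.pkl","wb"))
a=d["wrist"]["frame"][:,120:520]; b=cv2.resize(d["side"]["frame"][180:380,290:490],(400,400),interpolation=2)
cv2.imwrite("pics/w7.png",np.hstack([a,b])[:,:,::-1])
E
```

```text
time_s: 8.75
position: [0.5189, -0.2711, 0.1844]
tool_rot: [[-0.26, -0.966, -0.0], [-0.966, 0.26, 0.0], [-0.0, 0.0, -1.0]]
ft_force: [0.3, -0.1, -2.5]
grip_width: 0.0346
```

View pics/w7.png

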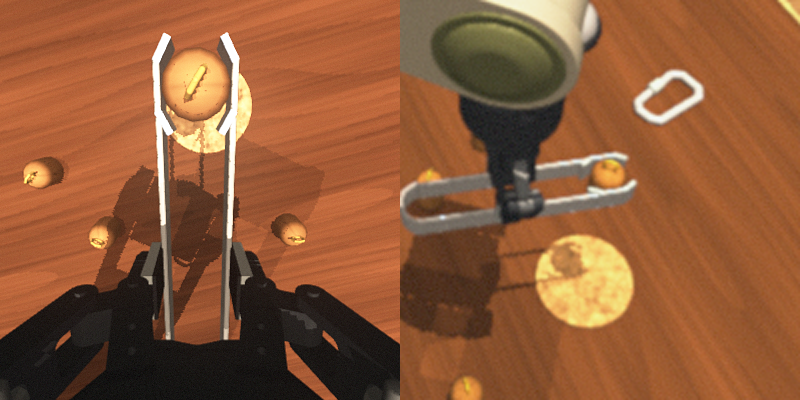

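The fob is off the coaster and upright in the tongs; its imprint spot shows at crop (568,258). I'll refine the bowl from the side view, which is now unobstructed.

```bash
python3 - <<'E'
from h import *
import pickle
np.set_printoptions(precision=4,suppress=True)
d=pickle.load(open("d7.pkl","rb"))
pts={}
for nm,c in (("scene",(407,215)),("side",(258,145))):
    g=d[nm]; h=cv2.cvtColor(g["frame"],cv2.COLOR_RGB2HSV)
    m=((h[...,1]<70)&(h[...,2]>90)).astype(np.uint8)
    n,l,st,ce=cv2.connectedComponentsWithStats(m); i=l[c[1],c[0]]; print(nm,st[i])
    cnt=max(cv2.findContours((l==i).astype(np.uint8),0,2)[0],key=cv2.contourArea)[:,0]
    o=ray(g,(0,0))[0]
    for z in (.05,.06,.07):
        P=np.array([plane(g,u,z)[:2] for u in cnt+0.]); v=P.mean(0)-o[:2]; v/=np.linalg.norm(v)
        Q=P[(P-P.mean(0))@v>0.0]
        s=np.linalg.lstsq(np.c_[2*Q,np.ones(len(Q))],(Q**2).sum(1),rcond=None)[0]; print(z,s[:2],np.sqrt(s[2]+s[:2]@s[:2]))
w=d["wrist"]; print("fob top",plane(w,(315,83),.192), "TCP .5189 -.2711")
E
```

```text
scene [ 374  187   66   53 2749]
0.05 [0.5213 0.217 ] 0.08142922097974746
0.06 [0.53   0.2172] 0.08030435380980697
0.07 [0.5387 0.2174] 0.07917948663986947
side [  108     5   276   192 12336]
0.05 [0.4704 0.732 ] 0.2322133595549513
0.06 [0.4686 0.7149] 0.22920758940547062
0.07 [0.4669 0.6978] 0.22620181925599211
fob top [ 0.6028 -0.2912  0.192 ] TCP .5189 -.2711
```

```bash
python3 -m crank '[0,0,0.019,-0.0026,0.0166,0,30,0,0,0.037,-0.0051,0.0333,0,30,0,0,0.037,-0.0051,0.0333,0,30,0,0,0.037,-0.0051,0.0333,0,30,0,0,0.037,-0.0051,0.0333,0,30,0,0,0.037,-0.0051,0.0333,0,30,0,0,0.037,-0.0051,0.0333,0,30,0,0,0.037,-0.0051,0.0333,0,30,0,0,0.037,-0.0051,0.0333,0,30,0,0,0.037,-0.0051,0.0333,0,30,0,0,0.037,-0.0051,0.0333,0,30,0,0,0.037,-0.0051,0.0333,0,30,0,0,0.037,-0.0051,0.0333,0,30,0,0,0.037,-0.0051,0.0333,0,30,0,0,0.02,-0.0028,0.0166,0,30,0,0,0,0,0,0,30,0,0,0,0,0,0,30,0,0,0,0,0,0,30]'
python3 - <<'E'
from rig import *
from h import *
import pickle
d={n:get_image(n) for n in("wrist","scene","side")}; pickle.dump(d,open("d8.pkl","wb"))
a=d["wrist"]["frame"][:,120:520]; b=cv2.resize(d["scene"]["frame"][80:280,300:500],(400,400),interpolation=2)
cv2.imwrite("pics/w8.png",np.hstack([a,b])[:,:,::-1])
E
```

```text
time_s: 10.7
position: [0.4473, 0.1942, 0.1845]
tool_rot: [[0.253, -0.967, -0.0], [-0.967, -0.253, -0.0], [0.0, 0.0, -1.0]]
ft_force: [0.2, 0.6, -2.5]
grip_width: 0.0344
```

View pics/w8.png

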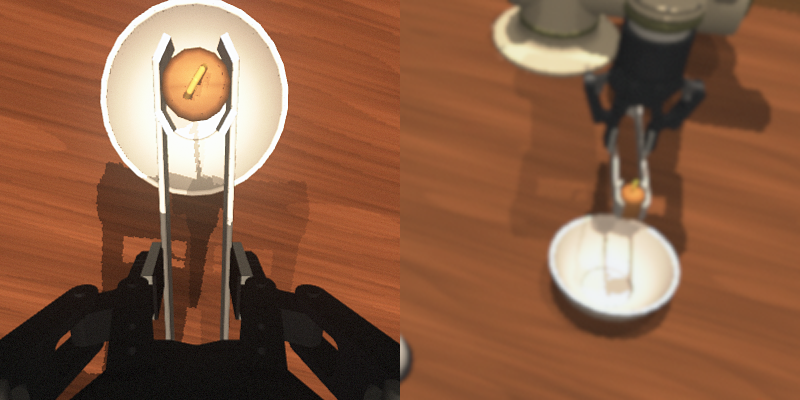

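Seen from the wrist, the bowl rim's centre is at about (314.5,97) and the fob's top at (315,84). In the scene view the fob is at (416,176).

```bash
python3 - <<'E'
from h import *
import pickle
np.set_printoptions(precision=4,suppress=True)
d=pickle.load(open("d8.pkl","rb")); w=d["wrist"]
E=np.array([plane(w,u,.06)[:2] for u in ((221,97),(408,97),(314,195),(314,1))]); print("bowl",E,E[:2].mean(0),E[2:].mean(0))
print("fob top ray",plane(w,(315,84),.192)); print("tri",tri([(w,(315,84)),(d["scene"],(416,176))]))
from rig import observe
s=observe(); print(s["position"],abs(s["qvel"]).max())
d0=pickle.load(open("d0.pkl","rb"))
for n,r in (("scene",(slice(230,340),slice(205,500))),):
    a=cv2.absdiff(d[n]["frame"][r],d0[n]["frame"][r]).max(2); print("diff >60 px:",(a>60).sum())
E
```

```text
bowl [[0.5136 0.297 ]
 [0.5534 0.1447]
 [0.4505 0.1998]
 [0.6005 0.2386]] [0.5335 0.2209] [0.5255 0.2192]
fob top ray [0.5308 0.219  0.192 ]
tri (array([0.5317, 0.218 , 0.1833]), [array([2.9, 0.7]), array([0.6, 0.1])])
[0.4476 0.1941 0.1846] 0.13543620141505985
diff >60 px: 0
```

```bash
python3 -m crank '[0,0,0,-0.001,0,-0.001,30,0,0,0,0,0,0,30,0,0,0,0,0,0,30,0,0,0,0,0,0,30,0,0,0,0,0,0,30,0,0,0,0,0,0,30,0,0,0,0,0,0,30,0,0,0,0,0,0,30]'
python3 - <<'E'
from rig import *
print(observe()["grip_width"],observe()["position"]); print(close_job())
E
```

```text
time_s: 11.65
position: [0.4465, 0.1948, 0.1836]
tool_rot: [[0.254, -0.967, -0.0], [-0.967, -0.254, -0.0], [0.0, 0.0, -1.0]]
ft_force: [-0.1, -0.2, -1.5]
grip_width: 0.0346
0.03456077404449663 [0.44648797 0.1948093  0.18361372]
the job is handed in; nothing more can be done
None
```

The tongs are holding the oiled fob over the middle of the white bowl, and I handed the job in at about 11.7 s of the 48 s allowed. I gripped the tongs by their two arms, closed them on the coaster fob (the farthest of the four from the base), lifted it and carried it across.

**Position:** the fob is at about (0.530, 0.219). The bowl centre came out at (0.530, 0.217) from the scene camera and about (0.53, 0.22) from the wrist camera, so they agree to a few millimetres.

**Height:** I worked this out from the grip height. The fob's foot is about 9 cm above the rim and its middle about 11 cm. A rough two-view check put the fob's top 8–9 mm lower than that, with a 3-pixel error.

**Grip and other objects:** the finger opening stayed at 34.5 mm from lift to hand-in. The carabiner, bell, bike key and torch area of the scene picture showed no change. The bowl's outline in the scene view was the same after the lift as at the start.

**Forces:** the only notable readings were about 7 N, when the fingertips touched the table at the tongs, and 12 N while squeezing them. I backed off 3 mm after the first one.

**Checks that failed:** measuring the bowl from the side camera did not work, because the robot hid part of it at first and later merged with it in the colour mask. I did not use those numbers.

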